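Tilt the ball tray and weigh the scoopful

ROBOT

A 6-joint arm with a two-finger parallel gripper is mounted at the origin on the work surface. World frame = base frame: x ahead of the robot, y to its left, z up, the work surface at z = 0. Lengths are in mm, angles in rad, forces in N, time in s.
With the tool pointing down it reaches from about 300 to 775 mm from the base axis. Payload 14.6 kg.
Tool frame: the origin (TCP) lies at the very end of the fingers, on their centre line; the grasp point (between the pads) lies 19 mm behind it; z points along the fingers, y is the line along which they close (so a half turn about z gives the same grasp; the last joint's range is limited). The gripper opens to 94 mm and grips with 3 to 60 N. Pads are 16 mm wide; open, the fingers measure 119 mm over their backs; the gripper's body (75 mm by 177 mm) begins 78 mm behind the grasp point.
Start: joints at [-0.067, 0.3, 1.521, -0, 1.321, -0.067], TCP at [549.99, -0.002, 205.446] pointing down, gripper open.
Joint ranges: [-3.03, 3.03], [-0.79, 2.21], [0.23, 2.52], [-1.04, 4.18], [0, 3.07], [-2.55, 2.55]. Speed limits (rad/s): [2.22, 2.22, 2.57, 3.14, 3.14, 3.14].

INTERFACE

Orientations are given as [roll, pitch, yaw] about the fixed x, y, z axes, in that order (R = Rz(yaw) Ry(pitch) Rx(roll)).
In Python, from cell import manip, optics gives the robot as it stands.
- The arm moves only by the shell command python3 -m crank 'ROWS' [FORCE]. ROWS is JSON, a list of rows, each a list of 7 numbers: the opening in per cent of the stroke, from 0 (shut) to 100 (fully open), then the shift along the tool's x, y, z in mm, then the turn, a rotation vector about the tool's x, y, z in rad. A call has 1 to 10 rows; each row is the pose to reach, as a shift and turn from the pose commanded when the call began, along the tool's axes at that moment; what a row does not reach only later rows make up. A row lasts 1/10 s, in which the tool goes at most 50 mm and 8.59 degrees, less where a joint would pass 70% of its speed; a pose out of reach is approached as far as the arm can. A call with a gripper value outside its range is refused whole. The fingers move at their own pace and stop on an object; FORCE is the grip in N (left out, the last holds). Time passes only in rows, so rows that repeat a pose let the fingers close. It gives the time, the measured TCP pose, the force, the opening and the grip force at its end, in the units of the state.
- manip.read_state(): the state, without advancing time (a new reading comes with each control period).
- optics.camera(name): name is "scene" or "side" or "wrist"; returns (picture, depth): 400x640x3 uint8, red, green, blue; 400x640 float32, mm along the optical axis (not along the pixel's ray), 0 where there is no reading.
- optics.calibration(name): a dict with "camera_matrix" (3x3 intrinsics, pixels), "R" (3x3) and "t" (3): a world point X has camera coordinates R X + t. Camera axes: x right, y down, z forward; pixel columns grow to the right and rows downward; lengths in mm; the calibration is good to about 2 mm. A picture is of the moment at which its call begins: read the wrist's pose just before it. calibration takes no time and is no camera call; for the wrist camera it gives the pose at the moment of the call.
- manip.sign_off(): hands the job in; it is judged then, once.
The state is a dict: "clock": time; "joints": joint angles; "qd": joint speeds; "effort": joint torques, N m; "eef_pos": TCP position; "eef_rot": TCP orientation; "wrist_force": force on the tool from outside, world axes, zero at the start; "moment": the same for the moment, N m; "finger_gap": finger opening in mm; "finger_force": force on a finger pad.
Only numpy, scipy, OpenCV 4.12 (cv2) and the standard library are available. Lean on these libraries where they do the work, as an engineer would, in place of code of your own. Each camera call takes 0.05 s, during which the arm holds its last target. There are 200 camera calls.

TASK

Raise the handle of the grey hinged tray until the tray is tilted up to its stop, so that all four steel balls run down and gather in the scoop lying in the tray's narrow end. Then take that scoop out by its upright grip and set it level on the middle of the balance's round pan with all four balls still in it, and let go.

Things in the scene. Friction and masses are not known exactly. Their poses are not given: they have to be found in the camera images.
- tray (a joint): tilt of the grey plastic tray about the hinge at its narrow end: 0 = flat (start), grows as the handle rises, 0.40 rad = stop. Stiff hinge: the tray stays where it is left; moving it takes about 10 N at the handle. Tray 219 mm long from the hinge, 158 mm wide, walls 28 mm high; it funnels to a 54 mm wide pocket at the hinge, 7 mm lower than the wide floor, where the scoop lies
- tray_handle (a point): middle of the tray's handle, a round level steel bar 12 mm thick, 112 mm long, 42 mm out from the tray's wide end, 43 mm above the table while flat. Axes move with the tray: x away from the hinge, y along the bar (parallel to the hinge), z the tray's upward normal. In these axes the hinge line is at x = -261 mm, z = -30 mm
- scoop: aluminium scoop in the tray's pocket, 66 mm long (x), 50 wide (y), about 90 g. Origin: centre of its underside; x towards its mouth (uphill), z up. Its upright flat grip at the back is 12 mm thick (y), 20 wide (x), centred at x = -23 mm, from z = 20 to 80 mm. It leans with the tray and lifts out along the tray's normal, with 2 to 3 mm of play. The empty one on the table is a spare
- scoop_bowl (a point): centre of the bowl of the scoop in the tray, 12 mm above the middle of its underside; axes as the scoop's. Bowl 61 x 45 mm inside, 2 mm floor, three walls 26 mm high and a 6 mm lip at the mouth that keeps the balls in when level
- balance_pan (a point): centre of the top face of the balance's pan, a flat steel disc 136 mm in diameter, 75 mm above the table, on a low white box 200 x 180 mm; z up. The square white plate further back is a stirrer, not the balance
- ball1_center (a point): steel grinding ball 1 of 4, 16 mm in diameter, 17 g; this point is its centre; it starts at rest on the wide floor of the tray, which is flat at the start, and rolls once the tray is tilted by about 8 degrees
- ball2_center (a point): steel grinding ball 2 of 4, 16 mm in diameter, 17 g; this point is its centre; it starts at rest on the wide floor of the tray, which is flat at the start, and rolls once the tray is tilted by about 8 degrees
- ball3_center (a point): steel grinding ball 3 of 4, 16 mm in diameter, 17 g; this point is its centre; it starts at rest on the wide floor of the tray, which is flat at the start, and rolls once the tray is tilted by about 8 degrees
- ball4_center (a point): steel grinding ball 4 of 4, 16 mm in diameter, 17 g; this point is its centre; it starts at rest on the wide floor of the tray, which is flat at the start, and rolls once the tray is tilted by about 8 degrees

How it is judged (in metres and radians):
On the way, in this order (a step that is already met when the one before it is completed fails the run):
1. the tray is tilted (at least 0.3 rad) and all four balls have gathered in the scoop in its narrow end (distance between each of ball1_center, ball2_center, ball3_center, ball4_center and scoop_bowl below 0.036 m and value of joint tray above 0.3 rad and horizontal distance between scoop and tray_handle above 0.17 m and distance between scoop and tray_handle below 0.245 m), for 0.2 s.
2. the scoop stands on the balance pan with the balls in it (distance between each of ball1_center, ball2_center, ball3_center, ball4_center and scoop_bowl below 0.036 m and horizontal distance between scoop_bowl and balance_pan below 0.032 m and z of scoop in the frame of balance_pan between -0.005 and 0.008 m and angle between scoop's own z axis and vertical below 0.12 rad), for 0.2 s.
At the end, for the whole second after the job is handed in: the scoop stands at rest and level (within 7 degrees) on the balance pan, its middle within 32 mm of the pan's centre, with all four balls in its bowl (each within 36 mm of the bowl's centre) (all of step 2 and linear speed of scoop below 0.02 m/s); the robot touches nothing.
It also fails if it takes over 64 s, if anything falls off the work surface, if the arm or the gripper's body presses on something with over 40 N, if the wrist force passes 120 N, or if a joint passes its speed limit or range.

## Working session

There is one attempt and no reset: what is moved stays moved. The work goes in short steps, Python scripts to look and compute and a shell command to move; the robot and the scene stay as the last step left them, time stands still between calls to the robot, and variables do not carry over. Pictures are saved under pics/ and viewed, at most 10 in all, crops included, and the job is handed in when it is done.

```bash
mkdir -p pics
cat > h.py <<'E'
import numpy as np,cv2
from cell import manip,optics
def snap(n,save=None):
    c=optics.calibration(n); p,d=optics.camera(n)
    if save: cv2.imwrite('pics/'+save,p[:,:,::-1])
    return p,d,c
def cloud(d,c):
    K=np.array(c['camera_matrix']);R=np.array(c['R']);t=np.array(c['t'])
    v,u=np.mgrid[:d.shape[0],:d.shape[1]]
    P=np.stack([(u-K[0,2])/K[0,0]*d,(v-K[1,2])/K[1,1]*d,d],-1)
    return (P-t)@R
E
ls
python3 - <<'E'
from h import *
a=snap('scene');b=snap('side')
np.savez('s0.npz',p=a[0],d=a[1],p2=b[0],d2=b[1])
cv2.imwrite('pics/a.png',np.vstack([a[0],b[0]])[:,:,::-1][::1])
im=cv2.imread('pics/a.png');cv2.imwrite('pics/a1.png',im[:400]);cv2.imwrite('pics/b1.png',im[400:])
print(manip.read_state()['clock'],(a[1]>0).mean())
E
```

```text
h.py
pics
0.1 0.99585546875
```

View pics/a1.png

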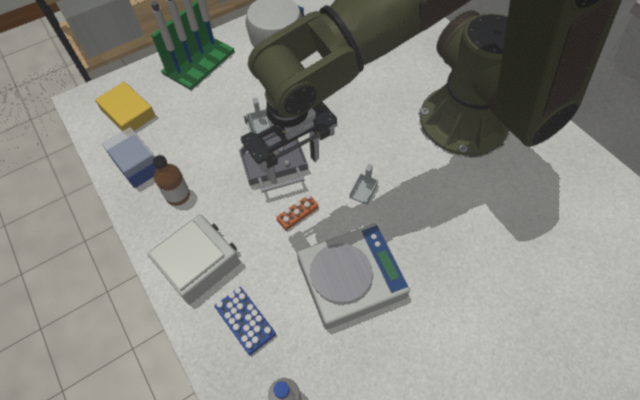

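View pics/b1.png

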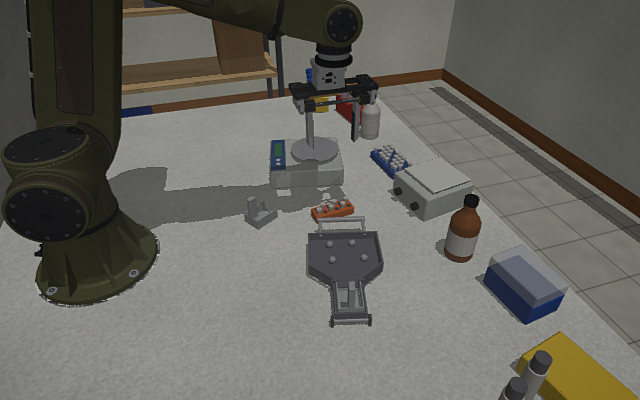

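Side view: tray handle bar around (342,222), hinge near (350,320), scoop grip near (350,290), four balls on the wide floor. Scene view: balance pan at (341,273). The spare scoop is at (362,187). Next I'll measure these.

Run:
```python
from h import *
z=np.load('s0.npz');np.set_printoptions(suppress=True,precision=1)
A=cloud(z['d'],optics.calibration('scene'));B=cloud(z['d2'],optics.calibration('side'))
# pan: points z 70-80 near
for C,n,(u,v) in((A,'scene',(341,273)),(B,'side',(314,150))):
    q=C[v,u];m=(abs(C[...,2]-75)<5)&(np.hypot(*(C[...,:2]-q[:2]).transpose(2,0,1))<110)
    mm=m.astype(np.uint8);_,l=cv2.connectedComponents(mm);m=l==l[v,u]
    P=C[m];(c,r)=cv2.minEnclosingCircle(P[:,:2].astype(np.float32))
    print(n,'pan',q,c,r,P.mean(0))
sub=B[210:330,300:390]
# handle: z 35..52 in image rows 210-235
for name,(v0,v1,u0,u1),(z0,z1) in(('bar',(212,234,312,372),(36,54)),('grip',(270,312,335,370),(45,95)),):
    P=B[v0:v1,u0:u1].reshape(-1,3);P=P[(P[:,2]>z0)&(P[:,2]<z1)]
    r=cv2.minAreaRect(P[:,:2].astype(np.float32));print(name,len(P),P.mean(0),P.max(0),r)
for u,v in((318,222),(342,221),(364,220),(335,322),(370,322),(308,240),(382,236),(329,244),(352,242),(332,260),(363,258),(350,285)):
    print(u,v,B[v,u])
p=cv2.resize(z['p2'][205:335,290:400],None,fx=5,fy=4.6,interpolation=cv2.INTER_CUBIC);cv2.imwrite('pics/c.png',p[:,:,::-1])
```

```text
scene pan [567.  208.9  75.3] (565.6878662109375, 205.74411010742188) 68.33963012695312 [567.2 207.   73.5]
side pan [562.5 191.9  73.9] (565.82861328125, 203.020263671875) 69.67930603027344 [565.6 195.4  73.3]
bar 415 [546.4 -96.   42.4] [601.1 -63.5  49.5] ((541.46533203125, -97.82615661621094), (54.628963470458984, 134.52359008789062), 74.14913940429688)
grip 183 [ 481.8 -320.8   76.8] [ 490.4 -304.3   95. ] ((483.48992919921875, -315.87701416015625), (23.581037521362305, 11.995587348937988), 76.9356918334961)
318 222 [494.5 -69.5  39.2]
342 221 [548.6 -85.   41. ]
364 220 [599.2 -97.1  40.9]
335 322 [ 450.2 -325.3   10.8]
370 322 [ 513.2 -345.6   11.5]
308 240 [ 455.6 -120.6   38.3]
382 236 [ 639.7 -118.3   -2.6]
329 244 [ 497.9 -142.2   33.5]
352 242 [ 548.6 -152.3   34.3]
332 260 [ 489.4 -188.7   31.3]
363 258 [ 554.6 -203.5   31.7]
350 285 [ 481.4 -314.1   92.4]
```

View pics/c.png

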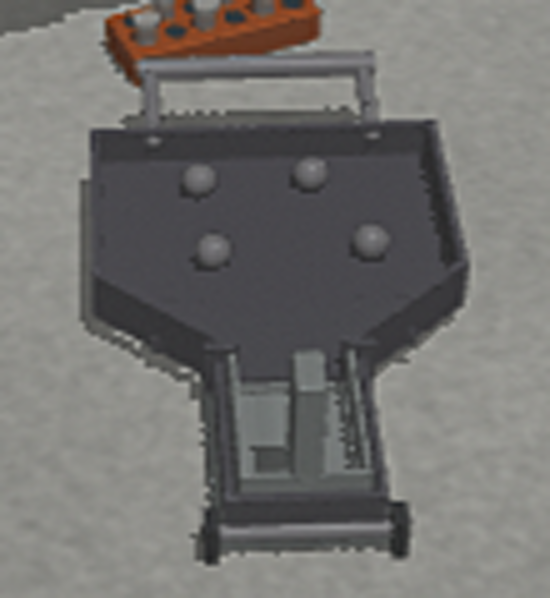

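Crop: bar runs from crop (140,68) to (375,60), hinge rod at crop row 535 from x 210 to 395, and the orange rack sits just beyond the bar. The scoop grip top is at crop (310,357). Next I'll cast rays for these and work out the approach.

```bash
cat >> h.py <<'E'
def ray(c,u,v,z):
    K=np.array(c['camera_matrix']);R=np.array(c['R']);t=np.array(c['t'])
    o=-R.T@t;d=R.T@np.linalg.solve(K,[u,v,1.]);return o+d*(z-o[2])/d[2]
from scipy.spatial.transform import Rotation as Rn
def tool():
    s=manip.read_state();return np.array(s['eef_pos']),Rn.from_euler('xyz',s['eef_rot']),s
def go(p,R):   # shift, rotvec in tool axes
    q,Q,s=tool();return Q.inv().apply(np.array(p)-q),(Q.inv()*R).as_rotvec()
E
python3 - <<'E'
from h import *
np.set_printoptions(suppress=True,precision=3)
z=np.load('s0.npz');c=optics.calibration('side');B=cloud(z['d2'],c)
K=lambda x,y,h:ray(c,290+x/5-.4,205+y/4.6-.4,h)
l,r=K(138,70,43),K(376,60,43);h1,h2=K(210,535,16),K(395,530,16)
m=(l+r)/2;hm=(h1+h2)/2;print(l,r,np.linalg.norm(l-r),'mid',m,'hinge',h1,h2,hm,np.linalg.norm((m-hm)[:2]))
p=z['p2'].astype(int);o=(p[...,0]>p[...,2]+50)&(p[...,0]>90);o[:190]=0;o[225:]=0;o[:,:300]=0;o[:,370:]=0
P=B[o];print('rack',len(P),P.min(0),P.max(0))
ux=(m-hm)[:2];ux/=np.linalg.norm(ux);print('ux',ux,'perp bar',(r-l)[:2]/np.linalg.norm(r-l))
s=((P[:,:2]-m[:2])@ux);t=((P[:,:2]-m[:2])@np.array([ux[1],-ux[0]]));print('rack beyond bar',s.min(),s.max(), 'along', t.min(),t.max()); 
k=abs(t)<20;print(s[k].min() if k.any() else None)
g=K(310,357,90);print('grip top',g)
q,Q,s=tool();print(Q.as_matrix(),s['joints'])
E
```

```text
[493.722 -65.636  43.   ] [603.144 -92.013  43.   ] 112.55585340142467 mid [548.433 -78.824  43.   ] hinge [ 443.553 -324.569   16.   ] [ 510.981 -343.275   16.   ] [ 477.267 -333.922   16.   ] 264.8385459550832
rack 331 [ 283.54  -784.495   -1.269] [602.903  41.08  679.389]
ux [0.269 0.963] perp bar [ 0.972 -0.234]
rack beyond bar -750.8964197011809 124.8319636011272 along -70.59128819284298 36.21466686612926
47.9675643592181
grip top [ 487.336 -306.829   90.   ]
[[ 0.     1.    -0.001]
 [ 1.    -0.     0.   ]
 [ 0.    -0.001 -1.   ]] [-0.067  0.3    1.521 -0.     1.321 -0.067]
```

```bash
python3 -m crank '[[40,-10,0,10,0,0,-0.13],[40,-20,0,22,0,0,-0.27],[40,-30,-1,34,0,0,-0.41],[40,-40,-1,46,0,0,-0.55],[40,-50,-1,58,0,0,-0.69],[40,-60,-2,70,0,0,-0.83],[40,-70,-2,82,0,0,-0.97],[40,-80,-2,94,0,0,-1.11],[40,-80,-2,105,0,0,-1.25],[40,-80,-2,105,0,0,-1.318]]' 40
python3 - <<'E'
from h import *
np.set_printoptions(suppress=True,precision=3)
a=snap('wrist','w1.png');q,Q,s=tool();print(q,Q.as_matrix(),s['joints'],s['clock'])
E
```

```text
clock: 1.1
eef_pos: [547.1, -80.1, 98.6]
eef_rot: [-3.141, -0.003, 2.894]
wrist_force: [-0.1, 0.0, 0.8]
finger_gap: 37.5
finger_force: 0.0
[547.415 -80.053  99.332] [[-0.97   0.243 -0.002]
 [ 0.243  0.97   0.   ]
 [ 0.002 -0.    -1.   ]] [-0.211  0.418  1.623  0.     1.103 -1.537] 1.15
```

View pics/w1.png

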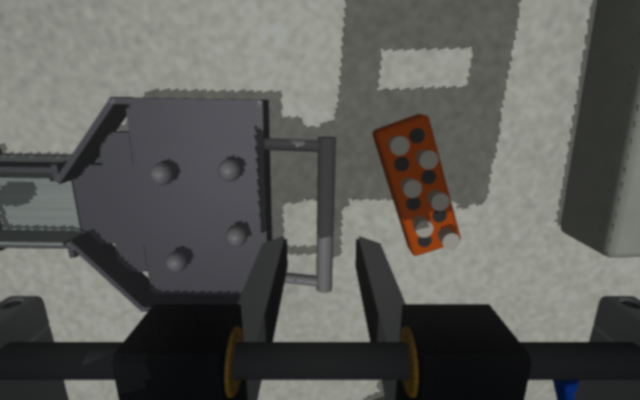

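Wrist view: bar is vertical at u≈327, from v=138 to 291, centred between the fingers. I'll cast its ends and the tray rim to get the refined yaw and centre.

Run:
```python
from h import *
np.set_printoptions(suppress=True,precision=2)
c=optics.calibration('wrist')
a,b=ray(c,327.5,138,43),ray(c,324,291,43);m=(a+b)/2;d=(b-a)[:2];L=np.hypot(*d);d/=L
print(a,b,L,m,d); q,Q,s=tool();print('shift',Q.inv().apply(m-q), 'bar dir tool',Q.inv().apply([*d,0]))
print(ray(c,131,99,36),ray(c,266,100,36))
```

```text
[493.62 -62.67  43.  ] [603.97 -92.4   43.  ] 114.28855799554903 [548.8  -77.53  43.  ] [ 0.97 -0.26]
shift [-0.84  2.78 56.33] bar dir tool [-1.   -0.02 -0.  ]
[ 437.99 -182.76   36.  ] [460.29 -96.31  36.  ]
```

```bash
python3 -m crank '[[40,-1,2,25,0,0,-0.01],[40,-1,2,50,0,0,-0.01],[40,-1,2,75,0,0,-0.01],[40,-1,2,75,0,0,-0.01],[0,-1,2,75,0,0,-0.01],[0,-1,2,75,0,0,-0.01],[0,-1,2,75,0,0,-0.01],[0,-1,2,75,0,0,-0.01]]' 40
python3 - <<'E'
from h import *
np.set_printoptions(suppress=True,precision=2)
q,Q,s=tool();print(q,Q.as_matrix(),s['finger_gap'],s['finger_force'],s['wrist_force'])
# hinge in tool axes: y(-261 from grasp) ; z tool from TCP: hinge world z 13
ux=Q.as_matrix()[:,1];h=q-261*ux;h[2]=13
ax=np.cross(ux,[0,0,1.])
for t in np.arange(.04,.45,.04):
    W=Rn.from_rotvec(ax*t);p=h+W.apply(q-h);print(round(t,2),*[x.round(3) for x in go(p,W*Q)])
E
```

```text
clock: 1.95
eef_pos: [550.1, -78.1, 26.5]
eef_rot: [3.141, 0.002, 2.898]
wrist_force: [-2.1, -1.0, 3.8]
finger_gap: 10.9
finger_force: 40.0
[550.07 -78.09  26.5 ] [[-0.97  0.24  0.  ]
 [ 0.24  0.97  0.  ]
 [-0.    0.   -1.  ]] 10.892737847608371 40.00680148601532 [-2.13 -1.02  3.76]
0.04 [ -0.02  -0.74 -10.43] [-0.04  0.    0.  ]
0.08 [ -0.04  -1.9  -20.82] [-0.08  0.    0.  ]
0.12 [ -0.06  -3.47 -31.15] [-0.12 -0.    0.  ]
0.16 [ -0.07  -5.46 -41.41] [-0.16 -0.    0.  ]
0.2 [ -0.09  -7.85 -51.59] [-0.2  0.   0. ]
0.24 [ -0.11 -10.65 -61.66] [-0.24  0.    0.  ]
0.28 [ -0.13 -13.85 -71.61] [-0.28  0.    0.  ]
0.32 [ -0.14 -17.44 -81.43] [-0.32  0.    0.  ]
0.36 [ -0.16 -21.42 -91.09] [-0.36 -0.    0.  ]
0.4 [  -0.18  -25.79 -100.59] [-0.4  0.   0. ]
0.44 [  -0.2   -30.53 -109.91] [-0.44 -0.    0.  ]
```

```bash
python3 -m crank '[[0,0,-0.3,-5.2,-0.02,0,0],[0,0,-0.7,-10.4,-0.04,0,0],[0,0,-1.3,-15.6,-0.06,0,0],[0,0,-1.9,-20.8,-0.08,0,0],[0,0,-2.6,-26,-0.10,0,0],[0,0,-3.5,-31.2,-0.12,0,0],[0,0,-4.4,-36.3,-0.14,0,0],[0,0,-5.5,-41.4,-0.16,0,0],[0,0,-6.6,-46.5,-0.18,0,0],[0,0,-7.9,-51.6,-0.20,0,0]]' 40
python3 -m crank '[[0,0,-0.3,-5.2,-0.02,0,0],[0,0,-0.7,-10.4,-0.04,0,0],[0,0,-1.3,-15.6,-0.06,0,0],[0,0,-1.9,-20.8,-0.08,0,0],[0,0,-2.6,-26,-0.10,0,0],[0,0,-3.5,-31.2,-0.12,0,0],[0,0,-4.4,-36.3,-0.14,0,0],[0,0,-5.5,-41.4,-0.16,0,0],[0,0,-6.6,-46.5,-0.18,0,0]]' 40
python3 - <<'E'
from h import *
p,d,c=snap('side');np.savez('s1.npz',p=p,d=d)
cv2.imwrite('pics/s1.png',cv2.resize(p[190:340,290:400],None,fx=5,fy=4,interpolation=cv2.INTER_CUBIC)[:,:,::-1]);print(manip.read_state())
E
```

```text
clock: 2.95
eef_pos: [547.9, -85.4, 77.3]
eef_rot: [2.939, 0.001, 2.899]
wrist_force: [6.0, 4.9, -7.3]
finger_gap: 10.7
finger_force: 40.0
clock: 3.85
eef_pos: [543.8, -100.4, 121.6]
eef_rot: [2.759, -0.0, 2.899]
wrist_force: [3.7, 6.4, -6.1]
finger_gap: 10.7
finger_force: 40.0
{'clock': 3.9, 'joints': array([-0.43194336,  0.41868388,  1.61293538,  0.40350128,  1.21410437,
       -1.92256712]), 'qd': array([ 0.01534334, -0.00237639,  0.0039605 , -0.02806432, -0.01812953,
        0.02990147]), 'effort': array([ -2.57871643, -56.540519  , -32.47713089,  -1.01598769,
        -0.73957717,   0.13271442]), 'eef_pos': array([ 543.79623496, -100.73077575,  122.20202876]), 'eef_rot': array([2.75760964e+00, 1.98369584e-05, 2.89896238e+00]), 'wrist_force': array([1.45644905, 7.0568452 , 2.72335464]), 'moment': array([ 1.41447172, -0.25032378, -0.09169094]), 'finger_force': 39.9906849861145, 'finger_gap': 10.78946194762521}
```

View pics/s1.png

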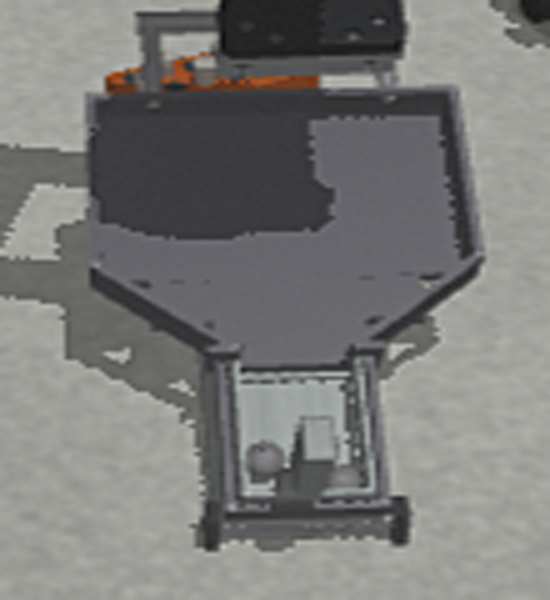

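Balls have all left the floor; in the scoop, balls show at crop (265,460) and (345,478), the others are hidden by the grip. I'll push the last bit to the stop, then release and retract.

```bash
python3 -m crank '[[0,0,-0.2,-4,-0.015,0,0],[0,0,-0.4,-7,-0.027,0,0],[0,0,-0.4,-7,-0.027,0,0],[0,0,-0.4,-7,-0.027,0,0]]' 40
python3 -m crank '[[40,0,0,0,0,0,0],[40,0,0,0,0,0,0],[40,0,0,0,0,0,0],[40,0,0,-40,0,0,0],[40,0,0,-80,0,0,0],[40,0,0,-110,0,0,0],[40,0,0,-110,0,0,0]]'
python3 - <<'E'
from h import *
np.set_printoptions(suppress=True,precision=2)
p,d,c=snap('side');np.savez('s2.npz',p=p,d=d)
cv2.imwrite('pics/s2.png',cv2.resize(p[190:340,290:400],None,fx=5,fy=4,interpolation=cv2.INTER_CUBIC)[:,:,::-1])
B=cloud(d,c);ux=np.array([.25,.968]);
P=B[185:345,300:390].reshape(-1,3);s=(P[:,:2]-[548.5,-78])@ux+261;t=(P[:,:2]-[548.5,-78])@[.968,-.25]
# walls / floor: fit slope on floor region
k=(s>90)&(s<190)&(abs(t)<50)&(P[:,2]>15)&(P[:,2]<120)
f=np.polyfit(s[k],P[k,2],1);r=P[k,2]-np.polyval(f,s[k]);j=abs(r)<4;f=np.polyfit(s[k][j],P[k,2][j],1);print('tilt',np.arctan(f[0]),f,j.mean())
print(manip.read_state()['joints'])
E
```

```text
clock: 4.3
eef_pos: [543.1, -102.9, 127.3]
eef_rot: [2.732, -0.001, 2.899]
wrist_force: [6.6, 9.8, -9.7]
finger_gap: 11.0
finger_force: 40.0
clock: 5.0
eef_pos: [533.4, -148.2, 232.7]
eef_rot: [2.736, 0.006, 2.897]
wrist_force: [1.1, -0.8, -0.0]
finger_gap: 37.7
finger_force: 0.0
tilt 0.4014543539981014 [ 0.42 21.28] 0.9425576519916142
[-0.52  0.33  1.47  0.39  1.46 -1.92]
```

View pics/s2.png

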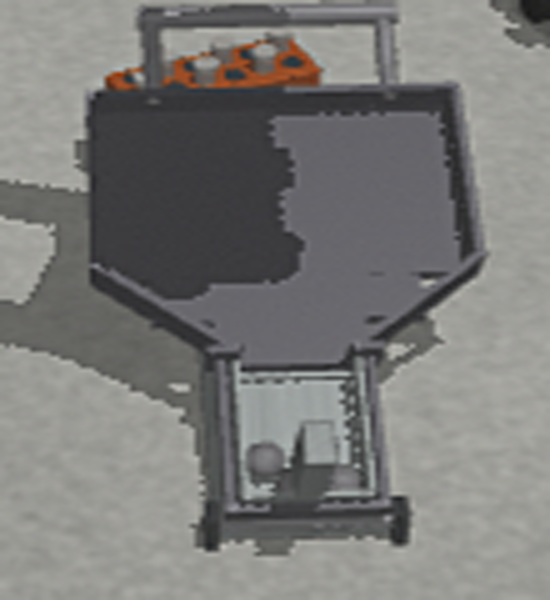

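Tray at 0.40 rad. The scoop is in the pocket, with grip top at crop (320,430) and balls beside it. Now working out the pose above the grip.

```bash
cat >> h.py <<'E'
ux=np.array([.25,.968,0]);ux/=np.linalg.norm(ux);bb=np.array([ux[1],-ux[0],0])
H=np.array([548.5,-78,13])-261*ux
T=np.stack([np.cos(.4)*ux+[0,0,np.sin(.4)],-bb,-np.sin(.4)*ux+[0,0,np.cos(.4)]],1)  # tray axes x,y,n as columns
def tray(p): return (np.asarray(p)-H)@T
E
python3 - <<'E'
from h import *
np.set_printoptions(suppress=True,precision=2)
z=np.load('s2.npz');B=cloud(z['d'],optics.calibration('side'))
P=tray(B[260:330,320:380].reshape(-1,3));g=P[(P[:,2]>42)&(P[:,2]<100)&(abs(P[:,1])<25)&(P[:,0]>-10)&(P[:,0]<60)]
print(len(g),g.min(0),g.max(0),np.median(g,0),cv2.minAreaRect(g[:,:2].astype(np.float32)))
G=np.array([np.median(g[:,0]) if 0 else 17,0,150.])
R=Rn.from_matrix(np.stack([T[:,0],-T[:,1],-T[:,2]],1))
p=H+T@G;q,Q,s=tool();print('tray tcp',tray(q),p,go(p,R))
E
```

```text
130 [ 3.   -2.63 43.3 ] [23.27  9.57 83.8 ] [ 9.78  4.7  78.83] ((13.056594848632812, 3.5765953063964844), (20.136741638183594, 12.207210540771484), 1.4002134799957275)
tray tcp [259.64  -2.24 126.15] [ 472.54 -372.1   157.78] (array([   4.56, -242.46,  -25.32]), array([ 0.  , -0.01,  1.58]))
```

```bash
python3 -m crank '[[45,0,-20,-15,0,0,0.13],[45,1,-45,-25,0,0,0.27],[45,2,-70,-25,0,0,0.41],[45,3,-95,-25,0,0,0.55],[45,4,-120,-25,0,0,0.69],[45,5,-145,-25,0,0,0.83],[45,6,-170,-25,0,0,0.97],[45,7,-200,-25,0,0,1.11],[45,8,-225,-25,0,0,1.25],[45,8,-246,-25,0,0,1.39]]' 50
python3 -m crank '[[45,0,0,0,0,0,0.12],[45,0,0,0,0,0,0.19],[45,0,0,0,0,0,0.19]]'
python3 - <<'E'
from h import *
np.set_printoptions(suppress=True,precision=3)
p,d,c=snap('wrist','w2.png');np.savez('w2.npz',d=d,p=p);q,Q,s=tool();print(tray(q),T.T@Q.as_matrix(),s['joints'],s['clock'])
P=tray(cloud(d,c).reshape(-1,3));g=P[(abs(P[:,2]-83)<5)&(abs(P[:,1])<25)&(P[:,0]>-15)&(P[:,0]<45)]
print(len(g),g.min(0),g.max(0),cv2.minAreaRect(g[:,:2].astype(np.float32)))
E
```

```text
clock: 6.05
eef_pos: [467.4, -373.8, 152.3]
eef_rot: [3.068, -0.402, 1.517]
wrist_force: [-0.1, 0.6, 0.7]
finger_gap: 42.4
finger_force: 0.0
clock: 6.35
eef_pos: [467.9, -372.8, 153.0]
eef_rot: [-3.135, -0.408, 1.316]
wrist_force: [0.3, -0.4, -0.6]
finger_gap: 42.3
finger_force: 0.0
[ 13.555   4.181 146.58 ] [[ 1.     0.001  0.008]
 [ 0.001 -1.     0.005]
 [ 0.008 -0.005 -1.   ]] [-0.879  0.587  1.287  0.324  1.522 -0.687] 6.4
430 [ 4.347 -0.892 78.242] [24.66  10.167 84.801] ((14.512067794799805, 4.660516262054443), (20.308162689208984, 11.05976676940918), 0.14941704273223877)
```

View pics/w2.png

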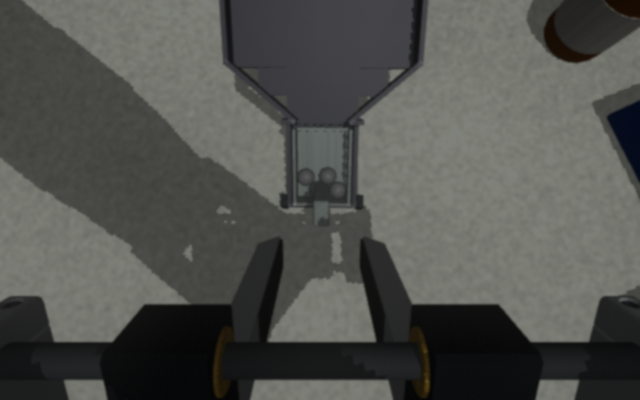

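Wrist view: grip at (321,210), and balls at (305,177), (328,175), (338,189). The fourth may be hidden, so I'll view a crop before going in.

Run:
```python
from h import *
p=np.load('w2.npz')['p'];c=p[110:235,265:380]
c=cv2.convertScaleAbs(cv2.resize(c,None,fx=4.6,fy=4.6,interpolation=cv2.INTER_CUBIC),alpha=1.6);cv2.imwrite('pics/w2c.png',c[:,:,::-1])
```

```text
(no output)
```

View pics/w2c.png

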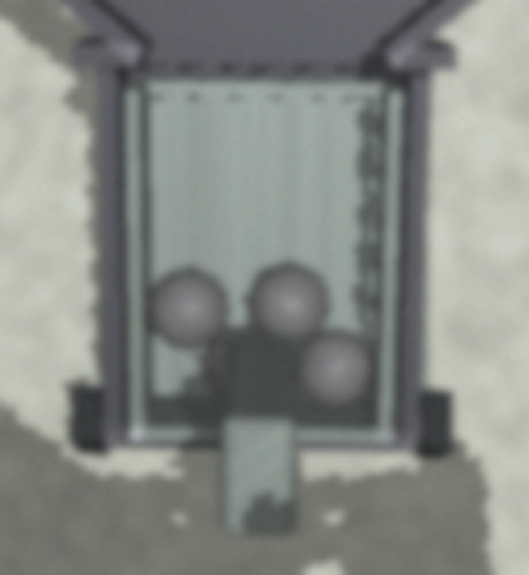

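Run:
```python
from h import *
np.set_printoptions(suppress=True,precision=0,linewidth=200)
z=np.load('w2.npz');N=tray(cloud(z['d'],optics.calibration('wrist')))[...,2]
print(N[170:204:2,294:350:2].astype(int))
```

```text
[[ 29  25   6   5  15  15  15  15  14   5   4   5   5   5  13  17  17  19  18  16  13   6   4   4   6   3   4  25]
 [ 28  26   5  15  17  18  19  18  18  15   4   5   4  14  18  19  18  19  19  18  17   5   5   6   5   5   6  25]
 [ 29  27  15  18  18  18  19  19  17  16  15   6   6  15  17  19  21  20  21  20  18  16   5   5   4   5   5  26]
 [ 28  26  16  18  18  20  19  21  20  18  14   6   5  18  20  21  20  20  21  19  18  15   4   5   6   4   5  26]
 [ 29  28  16  19  21  20  21  19  19  19  16   5   4  16  18  19  21  21  20  19  19  15   4   6   6   5   5  29]
 [327  28  16  19  20  20  20  20  20  19  15   6   5   3  17  21  20  20  20  18  18   5   6   5   4   5   6  28]
 [ 28  27   5  19  19  20  19  21  18  17  12  15  15  15  14  17  19  21  18  19  12  14  14  12   5   5   4  30]
 [ 30  29   4   4  19  18  18  18  17  14  17  29  31  31  30  30  30  27  16  15  15  17  17  17  16  11   4  28]
 [ 28  29   6   5   5   5   5   4  13  18  18  37  37  38  37  37  39  34  13  17  18  19  19  19  18  16   5  29]
 [ 28  29   5   5   4   4   5   4  14  17  19  43  44  46  45  43
[... 155 characters left out ...]
  14  29]
 [ 28  29   6   5   5   6   5   4  17  20  19  58  58  58  58  57  58  55  17  19  20  20  21  21  21  17  14  28]
 [ 29  28   6   5   5   5   4   4   4  18  19  64  63  65  64  64  64  62   5  18  20  20  20  20  19  18   7  29]
 [ 30  29   7   6   6   6   4   6   7  15  64  70  70  70  69  69  69  66   6  16  19  19  20  20  19   4   7  29]
 [ 28  28  14  12  13  13  13  13  13  12  72  74  77  76  75  75  75  73  12  12  12  15  19  18  11  12  12  28]
 [ 28  28  20  19  20  20  19  20  19  20  79  81  82  81  80  80  80  78  21  20  19  20  19  19  18  18  19  30]
 [ 29  28  26  26  26  27  27  26  25  26  82  82  83  82  81  82  82  82  26  26  25  26  26  25  26  25  26  29]]
```

The fourth ball shows in the depth map, half under the grip, so all four are in the scoop. Descending and gripping.

```bash
python3 -m crank '[[45,0.5,-0.5,35,0,0,0],[45,0.5,-0.5,70,0,0,0],[45,0.5,-0.5,90,0,0,0],[45,0.5,-0.5,101,0,0,0],[45,0.5,-0.5,101,0,0,0],[0,0.5,-0.5,101,0,0,0],[0,0.5,-0.5,101,0,0,0],[0,0.5,-0.5,101,0,0,0],[0,0.5,-0.5,101,0,0,0],[0,0.5,-0.5,101,0,0,0]]' 50
python3 - <<'E'
from h import *
q,Q,s=tool();print(tray(q),T.T@Q.as_matrix(),s['finger_gap'],s['wrist_force'],s['moment'])
E
```

```text
clock: 7.4
eef_pos: [477.6, -334.4, 62.2]
eef_rot: [-3.139, -0.406, 1.318]
wrist_force: [-0.5, -2.9, 3.0]
finger_gap: 11.8
finger_force: 50.0
[14.55573643  4.56080688 47.28103205] [[ 9.99979952e-01  1.98467069e-05  6.33202211e-03]
 [ 2.10996290e-06 -9.99996077e-01  2.80111285e-03]
 [ 6.33205287e-03 -2.80104333e-03 -9.99976029e-01]] 11.806579891105722 [-0.50364053 -2.8720409   3.04389082] [-0.26933617 -0.07108682 -0.11046428]
```

```bash
python3 -m crank '[[0,0,0,-3,0,0,0],[0,0,0,-8,0,0,0],[0,0,0,-16,0,0,0],[0,0,0,-26,0,0,0],[0,0,0,-37,0,0,0],[0,0,0,-48,0,0,0],[0,0,0,-60,0,0,0],[0,0,0,-72,0,0,0],[0,0,0,-80,0,0,0],[0,0,0,-80,0,0,0]]'
python3 - <<'E'
from h import *
np.set_printoptions(suppress=True,precision=3)
q,Q,s=tool();print(tray(q),s['wrist_force'],q)
L=Rn.from_matrix(np.stack([ux,bb,[0,0,-1.]],1))
print(go([q[0],q[1],230],L))
E
```

```text
clock: 8.4
eef_pos: [469.9, -365.4, 136.4]
eef_rot: [-3.139, -0.406, 1.318]
wrist_force: [-0.6, -0.0, -1.8]
finger_gap: 11.5
finger_force: 50.0
[ 14.004   4.217 128.004] [-0.624 -0.012 -1.819] [ 469.911 -365.429  136.353]
(array([ 36.979,  -0.201, -86.037]), array([-0.002, -0.406,  0.001]))
```

```bash
python3 -m crank '[[0,3,0,-7,0,-0.02,0],[0,8,0,-18,0,-0.06,0],[0,12,0,-28,0,-0.11,0],[0,17,0,-39,0,-0.16,0],[0,21,0,-50,0,-0.21,0],[0,26,0,-61,0,-0.26,0],[0,30,0,-71,0,-0.31,0],[0,34,0,-79,0,-0.355,0],[0,36,0,-84,0,-0.39,0],[0,37,0,-86,0,-0.406,0]]'
python3 - <<'E'
from h import *
np.set_printoptions(suppress=True,precision=3)
p,d,c=snap('scene');p2,d2,c2=snap('side');cv2.imwrite('pics/d.png',np.vstack([cv2.resize(p[60:260,140:460],(640,300)),cv2.resize(p2[130:330,240:560],(640,300))])[:,:,::-1])
q,Q,s=tool();L=Rn.from_matrix(np.stack([ux,bb,[0,0,-1.]],1))
# TCP at grip x=-23 rel. scoop origin; grasped at tray x offset 14.55 vs grip centre 14.5 -> TCP x = -23
print(q,s['joints'],go(np.array([566,205,75+44])-23*ux,L),'yaw only',L.as_euler('xyz'))
# scoop level: tray z of bottom edge via side cloud
E
```

```text
clock: 9.4
eef_pos: [470.6, -364.2, 230.5]
eef_rot: [-3.14, 0.002, 1.321]
wrist_force: [0.5, 0.4, -0.9]
finger_gap: 11.4
finger_force: 50.0
[ 470.439 -364.267  229.691] [-0.72   0.386  1.35  -0.001  1.408 -0.469] (array([552.218, -48.233, 110.701]), array([-0.003,  0.   ,  0.002])) yaw only [3.142 0.    1.318]
```

View pics/d.png

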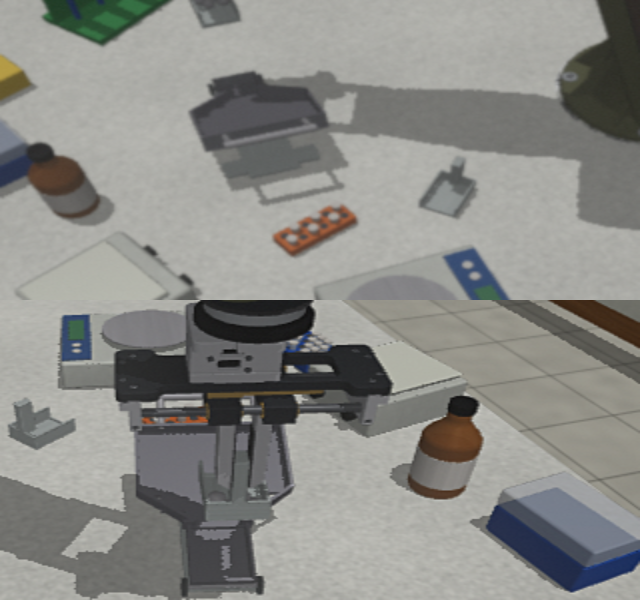

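Held level; pocket of the tray is empty. Moving over the pan in gentle steps.

```bash
python3 -m crank '[[0,3,0,0,0,0,0],[0,10,-1,0,0,0,0],[0,22,-2,0,0,0,0],[0,40,-4,0,0,0,0],[0,62,-6,0,0,0,0],[0,86,-8,0,0,0,0],[0,110,-10,0,0,0,0],[0,136,-12,0,0,0,0],[0,162,-14,0,0,0,0],[0,188,-16,0,0,0,0]]'
python3 -m crank '[[0,26,-3,0,0,0,0],[0,52,-5,0,0,0,0],[0,78,-7,0,0,0,0],[0,104,-9,0,0,0,0],[0,130,-11,0,0,0,0],[0,156,-13,0,0,0,0],[0,182,-16,0,0,0,0],[0,206,-18,0,0,0,0],[0,230,-20,0,0,0,0],[0,252,-22,0,0,0,0]]'
python3 -m crank '[[0,22,-2,0,0,0,0],[0,42,-4,0,0,0,0],[0,60,-6,0,0,0,0],[0,76,-7,0,0,0,0],[0,90,-8,0,0,0,0],[0,100,-9,0,0,0,0],[0,107,-10,0,0,0,0],[0,111,-10,0,0,0,0],[0,112,-10,0,0,0,0],[0,112,-10,0,0,0,0]]'
python3 - <<'E'
from h import *
np.set_printoptions(suppress=True,precision=3)
q,Q,s=tool();L=Rn.from_matrix(np.stack([ux,bb,[0,0,-1.]],1))
p,d,c=snap('scene');p2,d2,c2=snap('side')
print(q,Q.as_matrix()[:,2],s['wrist_force'],go(np.array([566,205,119])-23*ux,L))
B=cloud(d,c).reshape(-1,3);r=B-q;l=np.stack([r@ux,r@bb,r[:,2]],1)
k=(abs(l[:,1])<32)&(l[:,0]>-20)&(l[:,0]<75)&(l[:,2]<-10)&(l[:,2]>-80)
g=l[k];print(len(g),g.min(0),g.max(0),np.percentile(g[:,2],[1,5,20,50]))
E
```

```text
clock: 10.5
eef_pos: [501.2, -176.5, 229.1]
eef_rot: [-3.138, -0.001, 1.32]
wrist_force: [-0.5, 0.0, -1.5]
finger_gap: 11.5
finger_force: 50.0
clock: 11.5
eef_pos: [542.0, 73.0, 229.4]
eef_rot: [-3.138, -0.001, 1.32]
wrist_force: [-0.4, 0.3, -1.6]
finger_gap: 11.7
finger_force: 50.0
clock: 12.5
eef_pos: [560.9, 181.5, 229.5]
eef_rot: [-3.138, -0.001, 1.319]
wrist_force: [0.4, -0.1, -1.4]
finger_gap: 11.9
finger_force: 50.0
[560.891 181.476 229.482] [-0.003  0.002 -1.   ] [ 0.381 -0.136 -1.382] (array([  1.073,  -0.535, 110.529]), array([-0.004, -0.001,  0.001]))
900 [ -9.765 -25.065 -50.126] [ 57.563  25.503 -11.658] [-48.537 -46.998 -45.374 -41.246]
```

```bash
python3 -m crank '[[0,0.2,0,8,0,0,0],[0,0.5,0,22,0,0,0],[0,1,0,38,0,0,0],[0,1,0,54,0,0,0],[0,1,0,70,0,0,0],[0,1,0,84,0,0,0],[0,1,0,94,0,0,0],[0,1,0,100,0,0,0],[0,1,0,103,0,0,0],[0,1,0,104,0,0,0]]'
python3 -m crank '[[0,0,0,1,0,0,0],[0,0,0,2,0,0,0],[0,0,0,3,0,0,0],[0,0,0,3,0,0,0]]'
python3 -m crank '[[0,0,0,1,0,0,0],[0,0,0,2,0,0,0],[0,0,0,2,0,0,0]]'
```

```text
clock: 13.6
eef_pos: [560.9, 182.9, 125.6]
eef_rot: [-3.138, -0.001, 1.32]
wrist_force: [-0.0, -0.4, -1.6]
finger_gap: 11.8
finger_force: 50.0
clock: 14.0
eef_pos: [560.7, 182.9, 122.5]
eef_rot: [-3.138, -0.001, 1.32]
wrist_force: [0.7, -0.4, -1.6]
finger_gap: 11.4
finger_force: 50.0
clock: 14.3
eef_pos: [560.8, 182.9, 120.6]
eef_rot: [-3.138, -0.001, 1.32]
wrist_force: [-0.6, -0.2, -0.2]
finger_gap: 11.8
finger_force: 50.0
```

```bash
python3 -m crank '[[0,0,0,0.5,0,0,0],[0,0,0,1,0,0,0],[0,0,0,1,0,0,0]]'
python3 -m crank '[[0,0,0,0.5,0,0,0],[0,0,0,1,0,0,0],[0,0,0,1,0,0,0]]'
```

```text
clock: 14.6
eef_pos: [560.9, 182.8, 120.5]
eef_rot: [-3.139, -0.001, 1.32]
wrist_force: [-4.9, -3.4, 8.6]
finger_gap: 11.5
finger_force: 50.0
clock: 14.9
eef_pos: [561.0, 182.7, 120.4]
eef_rot: [-3.139, -0.001, 1.32]
wrist_force: [-8.5, -5.5, 16.8]
finger_gap: 11.8
finger_force: 50.0
```

Contact made. Backing off slightly, then opening and retracting.

```bash
python3 -m crank '[[0,0,0,-1,0,0,0],[0,0,0,-1.3,0,0,0],[8,0,0,-1.3,0,0,0],[15,0,0,-1.3,0,0,0],[22,0,0,-1.3,0,0,0],[30,0,0,-1.3,0,0,0],[40,0,0,-1.3,0,0,0],[40,0,0,-1.3,0,0,0]]' 10
python3 -m crank '[[40,0,0,-10,0,0,0],[40,0,0,-30,0,0,0],[40,0,0,-60,0,0,0],[40,0,0,-100,0,0,0],[40,0,0,-120,0,0,0],[40,0,0,-120,0,0,0]]'
python3 - <<'E'
from h import *
p,d,c=snap('wrist');cv2.imwrite('pics/e.png',p[:,:,::-1])
np.set_printoptions(suppress=True,precision=1)
B=cloud(d,c).reshape(-1,3);r=B-[566,205,75];l=np.stack([r@ux,r@bb,r[:,2]],1)
k=(abs(l[:,1])<45)&(abs(l[:,0])<60)&(l[:,2]>22)&(l[:,2]<30);g=l[k];print(len(g),g.min(0),g.max(0),cv2.minAreaRect(g[:,:2].astype(np.float32)))
E
```

```text
clock: 15.7
eef_pos: [560.7, 183.0, 119.7]
eef_rot: [-3.138, -0.001, 1.32]
wrist_force: [0.9, -0.4, -0.3]
finger_gap: 37.4
finger_force: 0.0
clock: 16.3
eef_pos: [562.0, 183.0, 243.8]
eef_rot: [3.14, -0.004, 1.32]
wrist_force: [0.7, -0.2, 0.6]
finger_gap: 37.5
finger_force: 0.0
583 [-33.7 -24.4  22.1] [32.6 25.7 29.4] ((-0.6102676391601562, 0.6656398773193359), (50.10905075073242, 66.30130004882812), 89.81310272216797)
```

View pics/e.png

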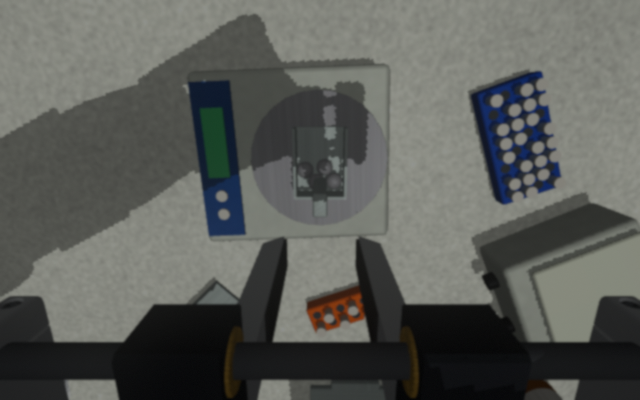

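The scoop stands at (320,165), centred on the pan to within 1 mm and level, with the balls in it around (320,178); the gripper is clear. Handing in.

```bash
python3 -m crank '[[40,0,0,0,0,0,0],[40,0,0,0,0,0,0],[40,0,0,0,0,0,0]]'; python3 -c "
from cell import manip;print(manip.sign_off())"
```

```text
clock: 16.65
eef_pos: [560.9, 182.6, 238.9]
eef_rot: [-3.137, -0.0, 1.32]
wrist_force: [0.6, 0.1, 0.3]
finger_gap: 37.6
finger_force: 0.0
the job is handed in; nothing more can be done
None
```

Job handed in at 16.65 s on the clock, with no verdict returned: the tray is at its 0.40 rad stop, the scoop stands level within about 1 mm of the pan's centre with the balls in it (all four were confirmed in the scoop before lifting), and the gripper is clear.

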